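# Tip the detergent carton over and slide it home

### The arm

A 7-joint arm with a two-finger parallel gripper is mounted at the origin on the work surface. World frame = base frame: x ahead of the robot, y to its left, z up, the work surface at z = 0. Lengths are in mm, angles in rad, forces in N, time in s.
With the tool pointing down it reaches from about 400 to 900 mm from the base axis. Payload 5.6 kg.
Tool frame: the origin (TCP) lies on the mounting face of the last link; the fingertips stand 190 mm ahead of it and the grasp point (between the pads) lies 171 mm ahead of it; z points along the fingers, y is the line along which they close (so a half turn about z gives the same grasp; the last joint's range is limited). The gripper opens to 92 mm and grips with 3 to 60 N. Pads are 20 mm wide; open, the fingers measure 128 mm over their backs; the gripper's body (75 mm by 189 mm) begins 69 mm behind the grasp point.
Start: joints at [-1.192, 0.468, -0.012, 1.603, 0.006, 1.071, -0.056], TCP at [266.144, 593.017, 404.692] pointing down, gripper open.
Joint ranges: [-2.53, 2.53], [-0.31, 2.02], [-1.57, 1.55], [0.28, 2.44], [-1.29, 4.43], [0.15, 1.84], [-2.92, 2.92]. Speed limits (rad/s): [2.57, 2.57, 3.14, 3.14, 3.14, 3.14, 3.14].

### API

Orientations are given as a unit quaternion [x, y, z, w].
In Python, from station import bot gives the robot as it stands. The module is installed in compiled form; this text tells all that it offers.
- The arm moves only by the tool servo_tool, never from a script. Its arguments are lists of equal length, an entry for each row: "delta_pos": the shift along the tool's x, y, z in mm, a list of three; "dr": the turn, a rotation vector about the tool's x, y, z in rad, a list of three; "grip": the opening in per cent of the stroke, from 0 (shut) to 100 (fully open). A call has exactly 5 rows; each row shifts and turns the commanded pose from where the row before left it, along the tool's axes as they then stand; what a row does not reach is not made up. A row lasts 1/8 s, in which the tool goes at most 62.5 mm and 10.7 degrees, less where a joint would pass 70% of its speed; a pose out of reach is approached as far as the arm can. A call is refused whole if a number of a shift passes 62.5 or a number of a turn 0.188, either way. A call with a gripper value outside its range is refused whole. The fingers move at their own pace and stop on an object; the grip force is fixed at half the most. Time passes only in rows, so rows that do not move let the fingers close, or fill a call up. It gives the time, the measured TCP pose, the force, the opening and the grip force at its end, in the units of the state.
- bot.get_state(): the state, without advancing time (a new reading comes with each control period).
- bot.grab_frame(name): name is "scene" or "top" or "wrist"; returns a dict with "image" (480x640x3 uint8, red, green, blue), "fov_y" (degrees; the focal length in pixels is half the picture's height over the tangent of half this angle, whatever the lens; pixels are square), "cx", "cy" (the principal point, pixels), "k1" (the pictures are not rectified: a ray, as slopes to the right and down, at radius r is drawn at 1 + k1 r^2 times it, then the intrinsics apply), "origin" and "orientation" of the camera in the world; the wrist camera has in their place "tool_from_camera" (4x4, takes a point from camera to tool coordinates, whose origin is the TCP and whose axes are the flange's). Camera axes: x right, y down, z forward; pixel columns grow to the right and rows downward; lengths in mm; the calibration is good to about 2 mm. A picture is of the moment at which its call begins: read the wrist's pose just before it. There is no depth.
- bot.close_job(): hands the job in; it is judged then, once.
Trained networks look in the newest picture that a camera, given by its name, has taken for a name from the list of things; names that differ only in an ending like _2 or _b are one class to them, and where a whole thing is asked for, a point or a joint stands for the part that bears it (a point fixed in the world has none). Each returns a list of dicts, best first, with "p" (0 to 1); they miss things now and then, are a little off and sometimes report something else, mostly with a low value. They report only what shows in the picture. A call takes as long as a camera call. They do not tell look-alikes from the thing itself.
- bot.trace(camera, label): "region" (480x640 bool, what is visible of it).
- bot.mark_of(camera, label): "xyz" ([x, y, z] in mm, in world coordinates, good to about 4 mm: a listed point, or the origin of a listed thing).
The state is a dict: "time_s": time; "q": joint angles; "qvel": joint speeds; "tau": joint torques, N m; "tcp_pos": TCP position; "orientation": TCP orientation; "wrist_force": force on the tool from outside, world axes, zero at the start; "moment": the same for the moment, N m; "grip_width": finger opening in mm; "finger_force": force on a finger pad.
Only numpy, scipy, OpenCV 4.12 (cv2) and the standard library are available. Lean on these libraries where they do the work, as an engineer would, in place of code of your own. Each camera call takes 0.05 s, during which the arm holds its last target. There are 200 camera calls.

### The job

One detergent carton stands upright at the open front end of its wooden tray. Push against it up high so that it tips over away from the robot and lies flat between the tray's rails, then push it along gently, without crushing it, until its top end is fully home against the back stop, like the carton lying in the other tray. Only push it: do not lift or carry it, and leave the other carton, the bottle and the mug alone.

Things in the scene. Friction and masses are not known exactly. Their poses are not given: they have to be found in the camera images.
- tray: Fixed wooden tray under the standing carton (left or right of the other tray). Origin: centre of its underside; x runs along it to the back stop, z up. Board 340 x 174 mm, 12 thick. Side rails 12 mm thick, tops 42 mm above the work surface, 150 mm clear between them; back stop as high, inner face at x = +156 mm. Front end (x = -170 mm) open.
- tray_stop (a point): Middle of the lower edge of that back stop's inner face, on the board's upper surface (12 mm above the work surface). Axes as the tray's.
- carton: Loose closed carton, 0.3 to 0.6 kg, 55 (x) x 110 (y) x 170 mm (z), white with brown bands. Origin: centre of its base; z points to its top. It starts upright on the board (base 12 mm above the work surface) near the open end, x roughly along the tray's x. Tipped about 18 degrees about its far lower edge it falls by itself onto its broad face. Lying, its upper face is 67 mm above the work surface.
- carton_center (a point): Centre of that carton (85 mm from its base along its z).
- carton_top (a point): Middle of the top end of that carton (170 mm from its base along its z). Once tipped over, it is about 35 to 85 mm short of the back stop.
- other_tray: The second tray, equal to the first and fixed, with its own angle, holding a carton that already lies home. Origin and axes as for the first tray.
- other_carton: Loose carton of the same size lying flat and home in the other tray; leave alone. Origin: centre of its underside as it lies, 170 mm along x, 110 along y, 55 mm high.
- bottle: Loose white plastic bottle, 68 mm across, 190 mm tall, on the work surface to the robot's right; leave alone. Origin: centre of its base.
- mug: Loose white mug, 80 mm across without its handle, 90 mm tall, on the work surface to the robot's left; leave alone. Origin: centre of its base.
Not all that is in view belongs to the job. Leave any orange look-alike of the carton alone.

How it is judged (in metres and radians):
On the way:
1. the carton has been tipped over and lies flat on the tray, top end towards the back stop (angle between carton's own z axis and vertical above 1.48 rad and height (world z) of carton_center below 0.05 m and x of carton_top in the frame of tray above 0.03 m), for 0.2 s.
At the end, for the whole second after the job is handed in: The carton lies flat on the board between the rails (centre under 46 mm above the work surface, level to 0.07 rad, within 30 mm of the tray's middle line, in line with it to 0.15 rad), the middle of its top end within 8 mm of the back stop, at rest (x of carton_top in the frame of tray between 0.148 and 0.162 m and y of carton_center in the frame of tray between -0.03 and 0.03 m and angle between the z axis of carton and the x axis of tray, either way round below 0.15 rad and height (world z) of carton_center below 0.046 m and angle between carton's own z axis and vertical between 1.5 and 1.64 rad and linear speed of carton below 0.02 m/s); the robot touches nothing.
It fails at once if the carton is lifted while upright or tipping (height (world z) of carton_center above 0.113 m).
It fails at once if the carton is lifted or carried once it lies (angle between carton's own z axis and vertical above 1.5 rad and height (world z) of carton_center above 0.065 m).
It fails at once if the carton is crushed: the fingers press on it with over 40 N (contact force between the fingers and carton above 40 N).
It fails at once if the other carton, the bottle or the mug is disturbed (moved over 15 mm) (distance of any of other_carton, bottle, mug from where it was at the start of the episode above 0.015 m).
It also fails if it takes over 48 s, if anything falls off the work surface, if the arm or the gripper's body presses on something with over 40 N, if the wrist force passes 120 N, or if a joint passes its speed limit or range.

## Working session

There is one attempt and no reset: what is moved stays moved. The work goes in short steps, Python scripts to look and compute and a tool call to move; the robot and the scene stay as the last step left them, time stands still between calls to the robot, and variables do not carry over. Pictures are saved under pics/ and viewed, at most 10 in all, crops included, and the job is handed in when it is done.

Besides the shell and the picture viewer there is one more tool, called after "Call:" by a JSON object that holds its "method" and its "body". servo_tool: Moves the arm, as the interface text tells. Its arguments: {"type":"object","properties":{"delta_pos":{"type":"array","items":{"type":"array","items":{"type":"number"}}},"dr":{"type":"array","items":{"type":"array","items":{"type":"number"}}},"grip":{"type":"array","items":{"type":"number"}}},"required":["delta_pos","dr","grip"]}

```bash
mkdir -p pics; cat > h.py <<'E'
from station import bot
import numpy as np, cv2
from scipy.spatial.transform import Rotation as R
def save(f,n): cv2.imwrite('pics/'+n,cv2.cvtColor(f['image'],cv2.COLOR_RGB2BGR))
def proj(f,P):
    P=np.atleast_2d(P)-np.array(f['origin']); c=R.from_quat(f['orientation']).inv().apply(P) if len(np.shape(f['orientation']))==1 else P@np.array(f['orientation'])
    s=c[:,:2]/c[:,2:]; r2=(s**2).sum(1,keepdims=True); F=240/np.tan(np.radians(f['fov_y']/2))
    return s*(1+f['k1']*r2)*F+[f['cx'],f['cy']]
E
python3 - <<'E'
from h import *
for c in ['top','scene']:
    f=bot.grab_frame(c); save(f,c+'0.png'); print(c,{k:v for k,v in f.items() if k!='image'})
    for l in ['tray','tray_stop','carton','carton_center','carton_top','other_tray','other_carton','bottle','mug']:
        print(l,[(round(d['p'],2),np.round(d['xyz'],0).tolist(),np.round(proj(f,d['xyz'])[0]).tolist()) for d in bot.mark_of(c,l)])
s=bot.get_state(); print(s['time_s'],s['tcp_pos'],s['orientation'])
E
```

```text
top {'fov_y': 49.416596488271765, 'cx': 312.2797669312687, 'cy': 241.76328795315627, 'k1': -0.028939563855661314, 'origin': array([ 432.1901944 ,   -2.11919688, 1368.18629908]), 'orientation': array([ 0.71616152, -0.69639735,  0.02821515, -0.03670576])}
tray [(0.93, [589.0, -186.0, -0.0], [389.0, 232.0])]
tray_stop [(0.63, [747.0, -192.0, 12.0], [393.0, 172.0])]
carton [(0.79, [490.0, -382.0, 1.0], [463.0, 272.0]), (0.58, [293.0, -192.0, 1.0], [390.0, 346.0])]
carton_center [(0.95, [491.0, -390.0, 80.0], [476.0, 270.0]), (0.84, [294.0, -187.0, 86.0], [393.0, 349.0])]
carton_top [(0.79, [466.0, -192.0, 181.0], [402.0, 277.0])]
other_tray [(0.55, [609.0, 188.0, 1.0], [248.0, 221.0])]
other_carton [(0.43, [589.0, -186.0, 0.0], [389.0, 232.0])]
bottle [(0.81, [650.0, -458.0, -1.0], [492.0, 212.0])]
mug [(0.59, [597.0, 442.0, -5.0], [153.0, 223.0]), (0.22, [650.0, -456.0, 2.0], [492.0, 212.0])]
scene {'fov_y': 53.53612835832235, 'cx': 313.9386619214995, 'cy': 231.50997238143134, 'k1': -0.09113002912406476, 'origin': array([1478.95218199,   10.08684641,  948.57358354]), 'orientation': arra
[... 215 characters left out ...]
244.0]), (0.4, [650.0, -459.0, 1.0], [140.0, 291.0])]
carton_center [(0.59, [485.0, -384.0, 87.0], [177.0, 227.0]), (0.58, [470.0, -193.0, 93.0], [246.0, 224.0]), (0.57, [295.0, -189.0, 84.0], [255.0, 190.0])]
carton_top [(0.81, [288.0, -192.0, 171.0], [252.0, 165.0]), (0.78, [492.0, -384.0, 172.0], [171.0, 204.0]), (0.76, [466.0, -189.0, 182.0], [245.0, 198.0])]
other_tray [(0.47, [468.0, -192.0, 179.0], [244.0, 199.0])]
other_carton [(0.64, [681.0, 187.0, 10.0], [385.0, 306.0])]
bottle [(0.64, [652.0, -456.0, 2.0], [141.0, 291.0])]
mug [(0.63, [597.0, 444.0, 4.0], [476.0, 286.0])]
1.0 [266.13856154 593.01464829 404.65621037] [ 2.09356051e-01  9.77839477e-01 -2.19322756e-05  2.45293431e-05]
```

View pics/top0.png

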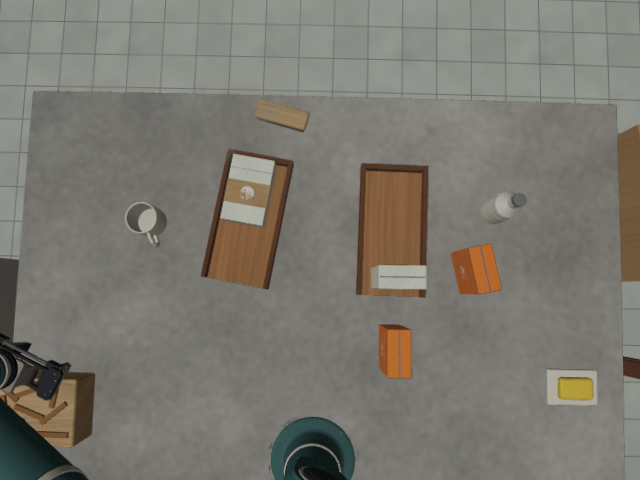

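View pics/scene0.png

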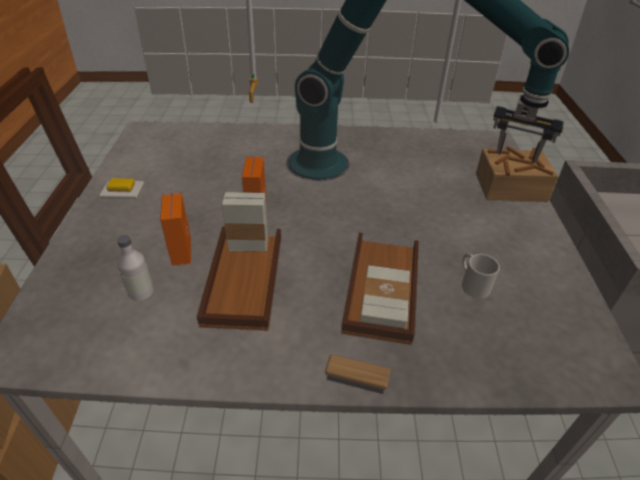

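The right candidate is the white standing carton at top (402,277) / scene (246,220), in the right-hand tray. The boxes at top (476,270) and (395,350) are orange look-alikes standing on the work surface, so I'll leave them alone. I'll confirm this in a crop with a fitted overlay.

```bash
cat > fit.py <<'E'
from h import *
from scipy.optimize import minimize
def T(p,pts): c,s=np.cos(p[2]),np.sin(p[2]); return np.array(pts,float)@np.array([[c,s,0],[-s,c,0],[0,0,1]])+[p[0],p[1],0]
def box(x0,x1,y0,y1,z0,z1): return [[x,y,z] for x in(x0,x1) for y in(y0,y1) for z in(z0,z1)]
TRAY=box(-170,168,-87,87,0,42)
UP=box(-27.5,27.5,-55,55,12,182)
def region(cam,l,near):
    f=bot.grab_frame(cam); best=None
    for d in bot.trace(cam,l):
        ys,xs=np.nonzero(d['region'])
        if len(xs) and np.hypot(xs.mean()-near[0],ys.mean()-near[1])<40: best=d['region']; break
    return f,best
def cost(p,f,m,B):
    im=np.zeros((480*2,640*2),np.uint8); h=cv2.convexHull((proj(f,T(p,B))*32+16).astype(np.int32)) 
    cv2.fillConvexPoly(im,h,1,shift=4)
    return (im.astype(bool)!=m).sum()
def fit(obs,B,p0):
    obs=[(f,cv2.resize(m.astype(np.uint8),None,fx=2,fy=2,interpolation=0)>0) for f,m in obs if m is not None]
    r=minimize(lambda p:sum(cost([p[0],p[1],p[2]/100],f,m,B) for f,m in obs),[p0[0],p0[1],p0[2]*100],method='Nelder-Mead',options=dict(initial_simplex=[[p0[0],p0[1],p0[2]*100],[p0[0]+8,p0[1],p0[2]*100],[p0[0],p0[1]+8,p0[2]*100],[p0[0],p0[1],p0[2]*100+6]]))
    return np.array([r.x[0],r.x[1],r.x[2]/100]),r.fun,[m.sum() for _,m in obs]
def lines(im,f,P,col): 
    h=cv2.convexHull(proj(f,P).astype(np.float32)).astype(int); cv2.polylines(im,[h],True,col,1)
E
python3 - <<'E'
from fit import *
ft,mc=region('top','carton',(400,277)); fs,mcs=region('scene','carton',(246,222))
print(mc is not None,mcs is not None)
_,mt=region('top','tray',(392,232)); 
print(mt is not None)
for nm,o in(('top',[(ft,mc)]),('scene',[(fs,mcs)]),('both',[(ft,mc),(fs,mcs)])):
    if o[0][1] is not None:
        pc=fit(o,UP,[467,-192,-.03]); print(nm,pc)
# tray: fill with carton
if mt is not None:
    m=mt|(mc if mc is not None else False)
    m=cv2.morphologyEx(m.astype(np.uint8),cv2.MORPH_CLOSE,np.ones((9,9)))>0
    pt=fit([(ft,m)],TRAY,[589,-186,-.03]); print('tray',pt)
    im=cv2.cvtColor(ft['image'],cv2.COLOR_RGB2BGR); 
    lines(im,ft,T(pt[0],TRAY),(0,255,0)); lines(im,ft,T(pc[0],UP),(255,0,0))
    cv2.imwrite('pics/crop1.png',cv2.resize(im[150:390,340:520],None,fx=2.5,fy=2.5))
E
```

```text
True True
True
top (array([ 4.67934529e+02, -1.92801150e+02,  2.65378314e-02]), np.float64(340.0), [np.int64(5208)])
scene (array([ 4.65867419e+02, -1.93443917e+02,  3.98948735e-02]), np.float64(410.0), [np.int64(9776)])
both (array([ 4.67971746e+02, -1.93452998e+02,  2.75391451e-02]), np.float64(817.0), [np.int64(5208), np.int64(9776)])
tray (array([ 5.95101957e+02, -1.89547523e+02, -1.20836235e-02]), np.float64(690.0), [np.int64(36204)])
```

View pics/crop1.png

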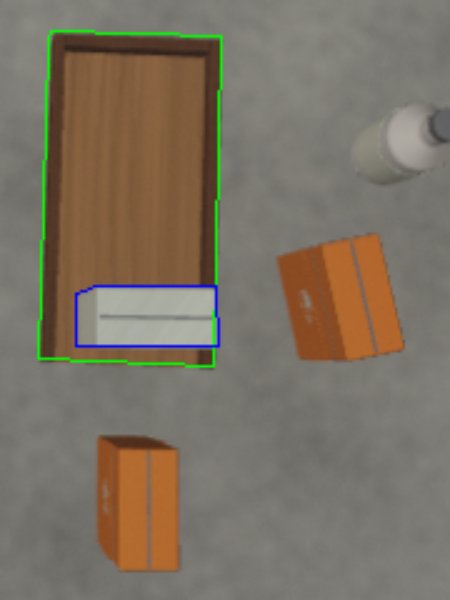

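The crop shows the white carton (crop 75–218, 285–348) standing at the front of the right-hand tray, and the green and blue overlays fit well. The orange boxes stand outside the tray. Tray: about (594,-189), yaw -0.01. Carton: about (467,-193). Next I'll turn the tool and approach from above.

Call:
{"method": "servo_tool", "body": {"delta_pos": [[0,0,0],[0,0,0],[0,0,0],[-36,-50,0],[-36,-55,0]], "dr": [[0,0,-0.137],[0,0,-0.137],[0,0,-0.137],[0,0,0],[0,0,0]], "grip": [50,50,50,50,50]}}

```text
time_s: 1.92
tcp_pos: [335.8, 489.0, 404.5]
orientation: [0.005, 1.0, 0.0, 0.0]
wrist_force: [1.2, -0.5, 0.1]
grip_width: 46.2
finger_force: 0.0
```

Call:
{"method": "servo_tool", "body": {"delta_pos": [[-28,-55,0],[-28,-55,0],[-16,-55,0],[0,-55,0],[0,-55,0]], "dr": [[0,0,0],[0,0,0],[0,0,0],[0,0,0],[0,0,0]], "grip": [50,50,50,50,50]}}

```text
time_s: 2.55
tcp_pos: [404.3, 212.3, 404.9]
orientation: [0.006, 1.0, 0.0, 0.0]
wrist_force: [1.4, 0.1, -0.2]
grip_width: 46.0
finger_force: 0.0
```

Call:
{"method": "servo_tool", "body": {"delta_pos": [[0,-60,0],[0,-60,0],[0,-60,0],[0,-60,0],[0,-60,0]], "dr": [[0,0,0],[0,0,0],[0,0,0],[0,0,0],[0,0,0]], "grip": [50,50,50,50,50]}}

```text
time_s: 3.18
tcp_pos: [400.6, -87.7, 405.2]
orientation: [0.005, 1.0, 0.0, 0.001]
wrist_force: [1.0, 0.4, -1.0]
grip_width: 46.1
finger_force: 0.0
```

Call:
{"method": "servo_tool", "body": {"delta_pos": [[0,-50,0],[0,-40,0],[0,-13,0],[0,0,0],[0,0,0]], "dr": [[0,0,0],[0,0,0],[0,0,0],[0,0,0],[0,0,0]], "grip": [50,50,50,50,50]}}

```text
time_s: 3.8
tcp_pos: [400.1, -187.3, 404.6]
orientation: [0.004, 1.0, 0.0, -0.0]
wrist_force: [-0.5, 0.3, -0.6]
grip_width: 45.9
finger_force: 0.0
```

```bash
python3 - <<'E'
from h import *
f=bot.grab_frame('scene'); save(f,'s2.png'); s=bot.get_state(); print(s['tcp_pos'],s['orientation'],s['q'])
im=cv2.imread('pics/s2.png'); cv2.imwrite('pics/s2c.png',cv2.resize(im[80:330,130:430],None,fx=2,fy=2))
E
```

```text
[ 400.14395784 -187.29640285  404.56924889] [ 4.13694707e-03  9.99991381e-01  3.35254612e-04 -1.05723392e-04] [-0.05801888  0.10319446  0.45323575  2.11219    -0.05664566  0.93778036
  1.98919705]
```

View pics/s2c.png

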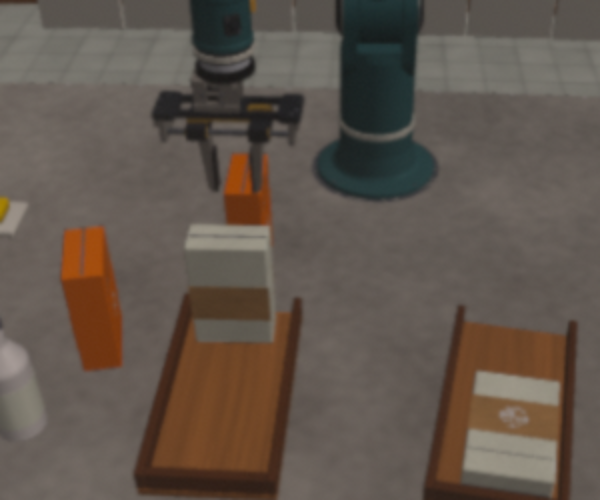

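The crop shows the fingers hovering just behind and above the white carton at (235,180), clear of the orange box behind. Next I'll lower them to carton-top height and push.

Call:
{"method": "servo_tool", "body": {"delta_pos": [[0,-4,28],[0,0,28],[-8,0,0],[-8,0,0],[0,0,0]], "dr": [[0,0,0],[0,0,0],[0,0,0],[0,0,0],[0,0,0]], "grip": [50,50,50,50,50]}}

```text
time_s: 4.47
tcp_pos: [417.1, -192.8, 349.7]
orientation: [0.005, 1.0, -0.0, 0.001]
wrist_force: [-0.2, -0.1, -0.7]
grip_width: 46.1
finger_force: 0.0
```

Call:
{"method": "servo_tool", "body": {"delta_pos": [[-9,0,0],[-9,0,0],[-9,0,0],[-9,0,0],[-9,0,0]], "dr": [[0,0,0],[0,0,0],[0,0,0],[0,0,0],[0,0,0]], "grip": [50,50,50,50,50]}}

```text
time_s: 5.1
tcp_pos: [461.6, -193.4, 348.6]
orientation: [0.005, 1.0, -0.0, 0.0]
wrist_force: [0.2, -0.5, 0.3]
grip_width: 46.2
finger_force: 0.2
```

```bash
python3 - <<'E'
from h import *
f=bot.grab_frame('scene'); save(f,'s3.png'); s=bot.get_state(); print(s['tcp_pos'],s['wrist_force'])
im=cv2.imread('pics/s3.png'); cv2.imwrite('pics/s3c.png',cv2.resize(im[130:330,160:360],None,fx=2.5,fy=2.5))
E
```

```text
[ 462.60114602 -193.29053683  348.73545861] [0.58503971 0.16129845 1.28371469]
```

View pics/s3c.png

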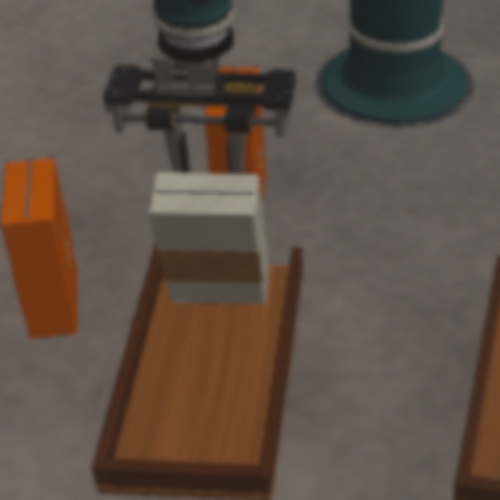

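The carton is tipping: its top at (205,185) leans forward while its lower edge at (218,298) stays put. I'll keep pushing.

Call:
{"method": "servo_tool", "body": {"delta_pos": [[-9,0,0],[-9,0,0],[-9,0,0],[-9,0,0],[0,0,0]], "dr": [[0,0,0],[0,0,0],[0,0,0],[0,0,0],[0,0,0]], "grip": [50,50,50,50,50]}}

```text
time_s: 5.78
tcp_pos: [497.5, -193.7, 348.6]
orientation: [0.005, 1.0, -0.0, 0.0]
wrist_force: [0.2, 0.1, 0.3]
grip_width: 45.9
finger_force: 0.0
```

Call:
{"method": "servo_tool", "body": {"delta_pos": [[0,0,0],[0,0,0],[20,0,0],[20,0,0],[20,0,0]], "dr": [[0,0,0],[0,0,0],[0,0,0],[0,0,0],[0,0,0]], "grip": [50,50,50,50,50]}}

```text
time_s: 6.4
tcp_pos: [436.0, -193.2, 348.7]
orientation: [0.006, 1.0, 0.0, 0.0]
wrist_force: [0.7, 0.3, -0.1]
grip_width: 46.2
finger_force: 0.0
```

```bash
python3 - <<'E'
from fit import *
for c in('scene','top'):
    f=bot.grab_frame(c)
    for l in('carton_center','carton_top','tray_stop'): print(c,l,[(round(d['p'],2),np.round(d['xyz'],0).tolist()) for d in bot.mark_of(c,l)])
    if c=='scene':save(f,'s4.png')
s=bot.get_state(); print(s['tcp_pos'],s['wrist_force'])
im=cv2.imread('pics/s4.png'); cv2.imwrite('pics/s4c.png',cv2.resize(im[130:330,160:360],None,fx=2.5,fy=2.5))
E
```

```text
scene carton_center [(0.82, [295.0, -191.0, 86.0]), (0.74, [490.0, -387.0, 84.0]), (0.62, [587.0, -189.0, 36.0])]
scene carton_top [(0.89, [290.0, -191.0, 169.0]), (0.84, [490.0, -385.0, 171.0]), (0.66, [673.0, -190.0, 38.0]), (0.62, [599.0, 446.0, 4.0])]
scene tray_stop [(0.63, [748.0, -192.0, 12.0])]
top carton_center [(0.98, [490.0, -387.0, 81.0]), (0.85, [589.0, -189.0, 38.0]), (0.52, [296.0, -186.0, 84.0])]
top carton_top [(0.66, [672.0, -189.0, 39.0]), (0.2, [589.0, -193.0, 37.0])]
top tray_stop [(0.98, [747.0, -190.0, 12.0])]
[ 437.53139458 -193.1190757   348.71504812] [ 0.74026127 -0.14288339  0.33556884]
```

View pics/s4c.png

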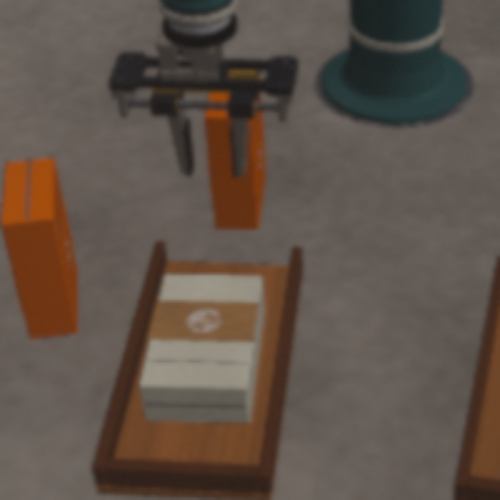

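The carton lies flat between the rails, with its top end near (197,410) and the stop at (190,465). The networks put its top at x≈673 and the stop at ≈748, so there is about 75 mm to go. I'll lower the fingers behind its base end (x≈503).

Call:
{"method": "servo_tool", "body": {"delta_pos": [[-12,0,30],[-12,0,35],[0,3,35],[0,0,26],[0,0,0]], "dr": [[0,0,0],[0,0,0],[0,0,0],[0,0,0],[0,0,0]], "grip": [50,50,50,50,50]}}

```text
time_s: 7.42
tcp_pos: [460.5, -190.2, 220.9]
orientation: [0.005, 1.0, 0.0, -0.002]
wrist_force: [-0.3, 0.6, 0.4]
grip_width: 45.9
finger_force: 0.0
```

Call:
{"method": "servo_tool", "body": {"delta_pos": [[-8,0,0],[-8,0,0],[-8,0,0],[-8,0,0],[-8,0,0]], "dr": [[0,0,0],[0,0,0],[0,0,0],[0,0,0],[0,0,0]], "grip": [50,50,50,50,50]}}

```text
time_s: 8.05
tcp_pos: [500.6, -190.7, 222.6]
orientation: [0.005, 1.0, 0.0, -0.001]
wrist_force: [-3.8, -0.2, 3.3]
grip_width: 45.9
finger_force: 2.0
```

Call:
{"method": "servo_tool", "body": {"delta_pos": [[-8,0,0],[-8,0,0],[-8,0,0],[-8,0,0],[-8,0,0]], "dr": [[0,0,0],[0,0,0],[0,0,0],[0,0,0],[0,0,0]], "grip": [50,50,50,50,50]}}

```text
time_s: 8.68
tcp_pos: [541.5, -191.3, 222.6]
orientation: [0.005, 1.0, 0.0, 0.0]
wrist_force: [-2.4, -0.1, 0.5]
grip_width: 46.2
finger_force: 1.2
```

```bash
python3 - <<'E'
from fit import *
for c in('scene','top'):
    f=bot.grab_frame(c)
    for l in('carton_center','carton_top','tray_stop'): print(c,l,[(round(d['p'],2),np.round(d['xyz'],1).tolist()) for d in bot.mark_of(c,l) if d['xyz'][2]<60])
s=bot.get_state(); print(s['tcp_pos'],s['wrist_force'])
E
```

```text
scene carton_center [(0.97, [637.7, -193.0, 36.0])]
scene carton_top [(0.7, [722.0, -190.0, 40.2])]
scene tray_stop [(0.87, [747.5, -189.1, 13.9])]
top carton_center [(0.65, [640.5, -191.9, 37.6])]
top carton_top [(0.68, [718.6, -194.7, 37.5])]
top tray_stop [(0.74, [750.8, -189.0, 13.3])]
[ 540.9486627  -191.33435655  222.86159415] [ 0.49373878  1.08395942 -0.42472207]
```

Call:
{"method": "servo_tool", "body": {"delta_pos": [[-4,0,0],[-4,0,0],[-4,0,0],[-4,0,0],[-3,0,0]], "dr": [[0,0,0],[0,0,0],[0,0,0],[0,0,0],[0,0,0]], "grip": [50,50,50,50,50]}}

```text
time_s: 9.7
tcp_pos: [560.1, -191.5, 222.6]
orientation: [0.005, 1.0, 0.0, -0.0]
wrist_force: [-3.6, -0.0, 2.2]
grip_width: 46.0
finger_force: 1.9
```

Call:
{"method": "servo_tool", "body": {"delta_pos": [[-1,0,0],[-1,0,0],[-1,0,0],[-1,0,0],[-1,0,0]], "dr": [[0,0,0],[0,0,0],[0,0,0],[0,0,0],[0,0,0]], "grip": [50,50,50,50,50]}}

```text
time_s: 10.32
tcp_pos: [564.9, -191.5, 222.6]
orientation: [0.005, 1.0, 0.0, 0.0]
wrist_force: [-2.2, -0.7, 0.2]
grip_width: 45.9
finger_force: 1.3
```

Call:
{"method": "servo_tool", "body": {"delta_pos": [[-0.5,0,0],[-0.5,0,0],[-0.5,0,0],[-0.5,0,0],[0,0,0]], "dr": [[0,0,0],[0,0,0],[0,0,0],[0,0,0],[0,0,0]], "grip": [50,50,50,50,50]}}

```text
time_s: 10.95
tcp_pos: [566.7, -191.6, 222.7]
orientation: [0.005, 1.0, 0.0, -0.0]
wrist_force: [-4.0, 0.0, 0.6]
grip_width: 46.3
finger_force: 1.6
```

```bash
python3 - <<'E'
from fit import *
for c in('scene','top'):
    f=bot.grab_frame(c)
    for l in('carton_center','carton_top','tray_stop'): print(c,l,[(round(d['p'],2),np.round(d['xyz'],1).tolist()) for d in bot.mark_of(c,l) if d['xyz'][2]<60])
save(f,'t5.png'); s=bot.get_state(); print(s['tcp_pos'],s['wrist_force'])
im=cv2.imread('pics/t5.png'); cv2.imwrite('pics/t5c.png',cv2.resize(im[150:310,340:450],None,fx=3.7,fy=3.7,interpolation=2))
E
```

```text
scene carton_center [(0.78, [662.6, -193.3, 34.3])]
scene carton_top [(0.67, [746.6, -191.7, 39.1])]
scene tray_stop [(0.57, [747.6, -192.2, 15.1]), (0.42, [681.5, 182.4, 12.2])]
top carton_center [(0.8, [663.5, -192.6, 39.3])]
top carton_top [(0.87, [746.8, -192.5, 39.1])]
top tray_stop [(0.55, [747.9, -191.3, 14.0])]
[ 566.71052693 -191.57472561  222.63836832] [-3.97959728  0.46076059  1.40239567]
```

View pics/t5c.png

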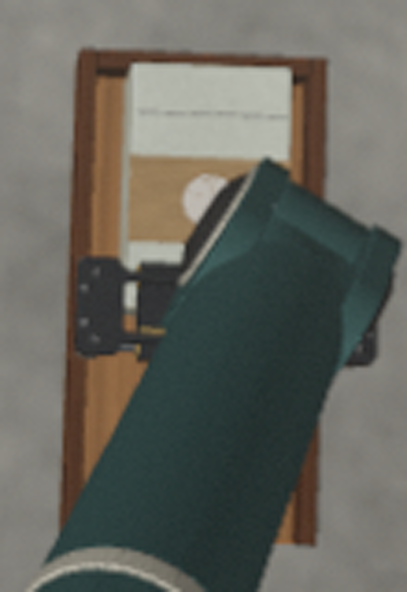

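The crop shows the carton straight between the rails, with its top edge at (212,65) just about at the stop. I'll creep on until the force rises.

Call:
{"method": "servo_tool", "body": {"delta_pos": [[-0.5,0,0],[-0.5,0,0],[-0.5,0,0],[-0.5,0,0],[0,0,0]], "dr": [[0,0,0],[0,0,0],[0,0,0],[0,0,0],[0,0,0]], "grip": [50,50,50,50,50]}}

```text
time_s: 11.98
tcp_pos: [567.4, -191.7, 222.6]
orientation: [0.006, 1.0, 0.001, -0.002]
wrist_force: [-9.7, 1.3, 6.5]
grip_width: 46.0
finger_force: 4.8
```

The force jumped and the motion stalled (0.7 mm of the 2 mm commanded), so the carton is against the stop. I'll back off and lift clear.

Call:
{"method": "servo_tool", "body": {"delta_pos": [[5,0,0],[20,0,0],[20,0,0],[0,0,-40],[0,0,-50]], "dr": [[0,0,0],[0,0,0],[0,0,0],[0,0,0],[0,0,0]], "grip": [50,50,50,50,50]}}

```text
time_s: 12.6
tcp_pos: [524.3, -191.0, 313.5]
orientation: [0.005, 1.0, -0.0, 0.001]
wrist_force: [0.9, -0.3, -0.1]
grip_width: 46.0
finger_force: 0.0
```

Call:
{"method": "servo_tool", "body": {"delta_pos": [[0,0,-50],[0,0,-40],[30,0,0],[30,0,0],[0,0,0]], "dr": [[0,0,0],[0,0,0],[0,0,0],[0,0,0],[0,0,0]], "grip": [50,50,50,50,50]}}

```text
time_s: 13.22
tcp_pos: [463.1, -190.8, 403.6]
orientation: [0.006, 1.0, 0.0, 0.002]
wrist_force: [0.0, 0.0, -0.1]
grip_width: 45.9
finger_force: 0.0
```

```bash
python3 - <<'E'
from fit import *
for c in('scene','top'):
    f=bot.grab_frame(c); save(f,c+'6.png')
    for l in('carton_center','carton_top','tray_stop','other_carton','bottle','mug'): print(c,l,[(round(d['p'],2),np.round(d['xyz'],1).tolist()) for d in bot.mark_of(c,l) if d['xyz'][2]<60])
s=bot.get_state(); print(s['tcp_pos'],s['wrist_force'])
im=cv2.imread('pics/scene6.png'); cv2.imwrite('pics/s6c.png',cv2.resize(im[210:350,170:430],None,fx=3,fy=3,interpolation=2))
E
```

```text
scene carton_center [(0.96, [660.4, -193.1, 34.0])]
scene carton_top [(0.64, [746.9, -190.9, 39.0])]
scene tray_stop [(0.89, [745.4, -190.3, 15.1])]
scene other_carton [(0.81, [679.8, 183.0, 12.6]), (0.66, [597.3, 442.1, 3.5])]
scene bottle [(0.92, [649.6, -457.4, 0.8])]
scene mug [(0.94, [601.0, 445.2, 3.4])]
top carton_center [(0.68, [667.0, -191.7, 35.9])]
top carton_top [(0.6, [746.5, -191.9, 39.0])]
top tray_stop [(0.95, [745.2, -191.1, 12.4])]
top other_carton [(0.74, [650.7, -456.2, -0.5]), (0.59, [677.2, 179.8, 12.5])]
top bottle [(0.75, [649.9, -455.0, 3.0])]
top mug [(0.75, [595.7, 442.1, -4.2])]
[ 463.92569617 -190.46699243  402.62185561] [-0.95436074 -0.68590221  0.11602512]
```

View pics/s6c.png

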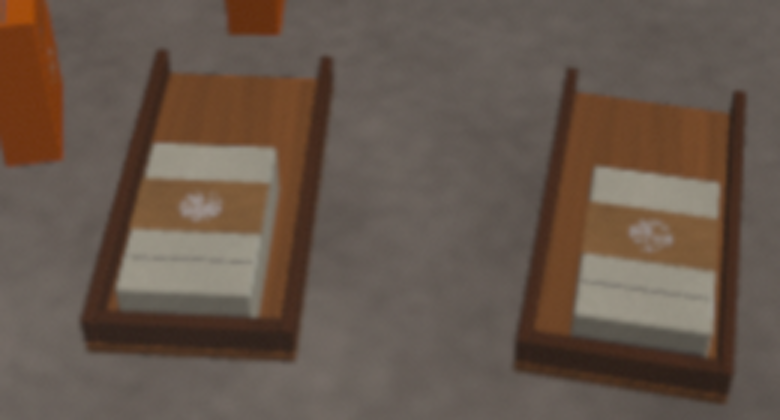

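The left carton's top end at (185,305) sits against the stop, just as the carton in the other tray does. It lies straight and flat, the fingers are clear, and nothing else has moved.

```bash
python3 -c "
from station import bot; print(bot.close_job())"
```

```text
the job is handed in; nothing more can be done
None
```

The white carton was tipped over and pushed gently (about 10 N at most) until it lay flat, straight and home against the back stop; the other objects showed no movement and the job is handed in, but no verdict was returned.

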